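# Unjam the filter cassettes from the transport crate

## Robot

A 6-joint arm with a two-finger parallel gripper is mounted at the origin on a cart in front of the work surface, level with it; the furniture and walls round the work are solid. World frame = base frame: x ahead of the robot, y to its left, z up, the work surface at z = 0. Lengths are in m, angles in rad, forces in N, time in s.
With the tool pointing down it reaches from about 0.275 to 0.85 m from the base axis. Payload 5.2 kg.
Tool frame: the origin (TCP) lies midway between the tips of the shut fingers; the grasp point (between the pads) lies 19 mm behind it; x points along the fingers, y is the direction in which the jaws open and shut, and the axes are right-handed (so a half turn about x gives the same grasp; the last joint's range is limited). The gripper opens to 85 mm and grips with 20 to 120 N. Pads are 22 mm wide; open, the fingers measure 114 mm over their backs; the gripper's body (76 mm by 85 mm) begins 54 mm behind the grasp point. The pads swing forward as they close: fully open they stand 13 mm farther back than shut.
Start: joints at [-0.203, 0.259, 1.535, -0, 1.348, -0.203], TCP at [0.55, 0, 0.231] pointing down, gripper open.
Joint ranges: [-3.14, 3.14], [-0.91, 2.08], [0.19, 2.58], [-1.22, 4.36], [0.22, 2.71], [-3.12, 3.12]. Speed limits (rad/s): [2.57, 2.57, 3.14, 3.14, 3.14, 3.14].

## Interface

Orientations are given as a unit quaternion [w, x, y, z].
In Python, from bench import get_state, capture, sign_off gives the robot as it stands.
- The arm moves only by the shell command python3 -m crank 'ROWS' [FORCE]. ROWS is JSON, a list that holds one entry, the list of rows, each a list of 7 numbers: the shift along the tool's x, y, z in mm, then the turn, a rotation vector about the tool's x, y, z in rad, then the closure in counts, from 0 (fully open) to 255 (shut). A call has 1 to 20 rows; each row is the pose to reach, as a shift and turn from the pose commanded when the call began, along the tool's axes at that moment; what a row does not reach only later rows make up. A row lasts 1/8 s, in which the tool goes at most 62.5 mm and 10.7 degrees, less where a joint would pass 70% of its speed; a pose out of reach is approached as far as the arm can. A call with a gripper value outside its range is refused whole. The fingers move at their own pace and stop on an object; FORCE is the grip in N (left out, the last holds). Time passes only in rows, so rows that repeat a pose let the fingers close. It gives the time, the measured TCP pose, the force and the opening at its end, in the units of the state.
- get_state(): the state, without advancing time (a new reading comes with each control period).
- capture(name): name is "scene" or "side" or "wrist"; returns a dict with "image" (480x640x3 uint8, red, green, blue), "fovy" (degrees; the focal length in pixels is half the picture's height over the tangent of half this angle, whatever the lens; pixels are square), "cx", "cy" (the principal point, pixels), "rvec" (rotation vector, rad) and "tvec" (3), from world to camera coordinates, as OpenCV has them. Camera axes: x right, y down, z forward; pixel columns grow to the right and rows downward; lengths in m; the calibration is good to about 2 mm. A picture is of the moment at which its call begins. There is no depth.
- sign_off(): hands the job in, once; it reports no verdict.
The state is a dict: "t": time; "joints": joint angles; "dq": joint speeds; "joint_torque": joint torques, N m; "eef_pos": TCP position; "tool_rot": TCP orientation; "ft_force": force on the tool from outside, world axes, zero at the start; "ft_torque": the same for the moment, N m; "grip_width": opening from 0.0 (shut) to 1.0 (fully open).
Only numpy, scipy, OpenCV 4.12 (cv2) and the standard library are available. Lean on these libraries where they do the work, as an engineer would, in place of code of your own. Each camera call takes 0.05 s, during which the arm holds its last target. There are 200 camera calls.

## Task

The filter cassettes have jammed askew in the green transport crate, each with a top corner caught under its rim: turn each one level in its lane so that its corners come free, lift it out level, and stand it upright on its long edge on the floor of the blue tray. When the crate is empty, put the wooden packing blocks flat on the crate's floor so that it can go back. Handle the cassettes gently (grip them with no more than about 80 N, never force them against crate or tray), and leave the jar, the pot and the tin alone.

Things in the scene. Friction and masses are not known exactly. Their poses are not given: they have to be found in the camera images.
- crate: Green transport crate, fixed, 226 (x) x 228 (y) x 116 mm high; origin at the centre of its underside, z up. Three lanes for cassettes run along its y, centred at x = -72, 0 and 72 mm. Floor top at z = 6 mm. Between the ends (|y| < 81 mm) the inside, 216 mm wide in x, is open across all lanes; the side walls at x = +-110 mm are only 50 mm high.
- crate_ledge (a point): Middle of the inner upper edge of the ledge at the crate's +y end, x and y axes as the crate's; it lies at y = 81, z = 46 mm in the crate and runs all along x, from there out to the end wall (inner face at y = 106 mm). The -y end is the mirror image. A cassette held level clears both ledges when its underside is above z = 46 mm.
- crate_lip (a point): Middle of the inner lower edge of the lip (rim) at the crate's +y end, at y = 92, z = 108 mm in the crate; the lip reaches from there out to the wall and up to z = 116 mm, all along x. The -y end is the mirror image: 184 mm open between the lips. Black guide ribs under the lips (z 46 to 106 mm, |y| > 92 mm) leave each lane 36 mm wide there.
- tray: Blue shallow tray, fixed, 250 (x) x 220 (y) x 20 mm high, walls and floor 5 mm thick (floor top at z = 5 mm); origin at the centre of its underside, z up.
- cassette_a_mid (a point): Filter cassette, orange frame, white pleats: 24 mm thick (x), 170 long (y), 100 high (z), 0.2 to 0.31 kg; this point is its centre. May be absent. Starts on edge in a lane, y along the crate's y, turned about its x by 0.26 rad either way: low end on the floor, other end on the opposite ledge, top corner of the low end under the lip. Askew it spans 190 mm. Grip across the middle of its top edge; stands by itself.
- cassette_b_mid (a point): Filter cassette, orange frame, white pleats: 24 mm thick (x), 170 long (y), 100 high (z), 0.2 to 0.31 kg; this point is its centre. May be absent. Starts on edge in a lane, y along the crate's y, turned about its x by 0.26 rad either way: low end on the floor, other end on the opposite ledge, top corner of the low end under the lip. Askew it spans 190 mm. Grip across the middle of its top edge; stands by itself.
- cassette_c_mid (a point): Filter cassette, orange frame, white pleats: 24 mm thick (x), 170 long (y), 100 high (z), 0.2 to 0.31 kg; this point is its centre. May be absent. Starts on edge in a lane, y along the crate's y, turned about its x by 0.26 rad either way: low end on the floor, other end on the opposite ledge, top corner of the low end under the lip. Askew it spans 190 mm. Grip across the middle of its top edge; stands by itself.
- long_block_mid (a point): Light wooden packing block, 45 (x) x 110 (y) x 32 mm (z, up), about 0.1 kg; this point is its centre. Lies on the bench at one side of the crate and tray.
- thick_block_mid (a point): Dark wooden packing block, 50 (x) x 75 (y) x 51 mm (z, up), about 0.12 kg; this point is its centre. Lies on the bench at one side of the crate and tray.
- screw_jar: White jar with red lid, 63 mm across, 87 mm high; origin at the centre of its underside. Bystander.
- white_pot: Off-white pot, 65 mm across, 73 mm high; origin at the centre of its underside. Bystander.
- grease_tin: Yellow tin with white lid, 70 mm across, 46 mm high; origin at the centre of its underside. Bystander.
Not all that is in view belongs to the job. Several things look just like the part that bears long_block_mid: the one meant starts farthest to the robot's right.

How it is judged:
On the way, in this order (a step that is already met when the one before it is completed fails the run):
1. a cassette has been turned level while still in the crate (((x of cassette_a_mid in the frame of crate between -0.11 and 0.11 m and y of cassette_a_mid in the frame of crate between -0.03 and 0.03 m and z of cassette_a_mid in the frame of crate below 0.15 m and angle between cassette_a_mid's own z axis and vertical below 0.12 rad) or (x of cassette_b_mid in the frame of crate between -0.11 and 0.11 m and y of cassette_b_mid in the frame of crate between -0.03 and 0.03 m and z of cassette_b_mid in the frame of crate below 0.15 m and angle between cassette_b_mid's own z axis and vertical below 0.12 rad) or (x of cassette_c_mid in the frame of crate between -0.11 and 0.11 m and y of cassette_c_mid in the frame of crate between -0.03 and 0.03 m and z of cassette_c_mid in the frame of crate below 0.15 m and angle between cassette_c_mid's own z axis and vertical below 0.12 rad))), for 0.1 s.
2. all cassettes stand upright in the tray (x of cassette_a_mid in the frame of tray between -0.12 and 0.12 m and y of cassette_a_mid in the frame of tray between -0.105 and 0.105 m and z of cassette_a_mid in the frame of tray between 0.045 and 0.062 m and angle between each of cassette_a_mid, cassette_b_mid, cassette_c_mid's own z axis and vertical below 0.09 rad and x of cassette_b_mid in the frame of tray between -0.12 and 0.12 m and y of cassette_b_mid in the frame of tray between -0.105 and 0.105 m and z of cassette_b_mid in the frame of tray between 0.045 and 0.062 m and x of cassette_c_mid in the frame of tray between -0.12 and 0.12 m and y of cassette_c_mid in the frame of tray between -0.105 and 0.105 m and z of cassette_c_mid in the frame of tray between 0.045 and 0.062 m), for 0.2 s.
3. the packing blocks lie in the crate (x of long_block_mid in the frame of crate between -0.095 and 0.095 m and y of long_block_mid in the frame of crate between -0.06 and 0.06 m and z of long_block_mid in the frame of crate between 0 and 0.05 m and x of thick_block_mid in the frame of crate between -0.095 and 0.095 m and y of thick_block_mid in the frame of crate between -0.06 and 0.06 m and z of thick_block_mid in the frame of crate between 0 and 0.05 m), for 0.2 s.
At the end, for the whole second after the job is handed in: Every cassette stands on its long lower edge on the tray's floor, within 0.09 rad of upright; every packing block lies in the crate, centre less than 50 mm up and within 95 mm (x) and 60 mm (y) of the crate's centre; all at rest (all of step 2 and all of step 3 and linear speed of each of cassette_a, cassette_b, cassette_c, long_block, thick_block below 0.02 m/s); the robot touches nothing.
It fails at once if a cassette pressed against the crate with more than 40 N (contact force between any of cassette_a, cassette_b, cassette_c and crate above 40 N).
It fails at once if a cassette pressed or dropped on the tray with more than 40 N (contact force between any of cassette_a, cassette_b, cassette_c and tray above 40 N).
It fails at once if a cassette squeezed with much more than 80 N of grip (both fingers together 200 N) (contact force between any of cassette_a, cassette_b, cassette_c and the fingers above 200 N).
It fails at once if a cassette raised out of the crate while more than 0.25 rad from level ((x of cassette_a_mid in the frame of crate between -0.12 and 0.12 m and y of cassette_a_mid in the frame of crate between -0.12 and 0.12 m and z of cassette_a_mid in the frame of crate between 0.16 and 0.3 m and angle between cassette_a_mid's own z axis and vertical above 0.25 rad) or (x of cassette_b_mid in the frame of crate between -0.12 and 0.12 m and y of cassette_b_mid in the frame of crate between -0.12 and 0.12 m and z of cassette_b_mid in the frame of crate between 0.16 and 0.3 m and angle between cassette_b_mid's own z axis and vertical above 0.25 rad) or (x of cassette_c_mid in the frame of crate between -0.12 and 0.12 m and y of cassette_c_mid in the frame of crate between -0.12 and 0.12 m and z of cassette_c_mid in the frame of crate between 0.16 and 0.3 m and angle between cassette_c_mid's own z axis and vertical above 0.25 rad)).
It fails at once if the jar, the pot or the tin moved more than 3 cm (distance of any of screw_jar, white_pot, grease_tin from where it was at the start of the episode above 0.03 m).
Of cassette_a, cassette_b, cassette_c only 2 to 3 are there at a start; the rules pass over those that are not, and their reading is None.
At some moment in a run one of long_block, thick_block may be knocked a few centimetres aside while the robot is not near it.
It also fails if it takes over 210 s, if anything falls off the work surface, if the arm or the gripper's body presses on something with over 40 N, if the wrist force passes 120 N, or if a joint passes its speed limit or range.

## Working session

There is one attempt and no reset: what is moved stays moved. The work goes in short steps, Python scripts to look and compute and a shell command to move; the robot and the scene stay as the last step left them, time stands still between calls to the robot, and variables do not carry over. Pictures are saved under pics/ and viewed, about 12 in all and at most 16, crops included, and the job is handed in when it is done.

```bash
mkdir -p pics; ls
python3 - <<'E'
from bench import *
import cv2
print(get_state())
for n in("scene","side"):
    c=capture(n); cv2.imwrite(f"pics/{n}0.png",c["image"][:,:,::-1]); print(n,{k:c[k] for k in c if k!="image"})
E
```

```text
pics
{'t': 0.0, 'joints': array([-2.02801214e-01,  2.59365851e-01,  1.53611147e+00,  3.10508500e-06,
        1.34804882e+00, -2.02797942e-01]), 'dq': array([-0.00023653,  0.00108554, -0.00046343,  0.00083363,  0.00042969,
        0.00068973]), 'joint_torque': array([ 1.06436883e-04, -4.46029150e+01, -2.90570551e+01, -7.42485804e-05,
        1.18754001e-02, -2.51378208e-05]), 'eef_pos': array([5.49442363e-01, 1.38570141e-04, 2.30451044e-01]), 'tool_rot': array([ 0.49942737,  0.49962554,  0.50057019, -0.50037597]), 'ft_force': array([-0.05448826, -0.41361038,  0.83599939]), 'ft_torque': array([-0.04668444, -0.00800743, -0.00273354]), 'grip_width': 0.999907067886746}
scene {'fovy': 49.69352957652432, 'cx': 324.5061177047858, 'cy': 245.70231784022806, 'rvec': array([ 0.84600852, -2.4000161 ,  1.20775709]), 'tvec': array([0.43326045, 0.26850177, 1.33872614])}
side {'fovy': 49.05310932252594, 'cx': 316.82442912033963, 'cy': 242.06657189230884, 'rvec': array([ 0.4347853 , -2.56373136,  1.44568045]), 'tvec': array([0.52883582, 0.15946003, 1.08672373])}
```

View pics/scene0.png

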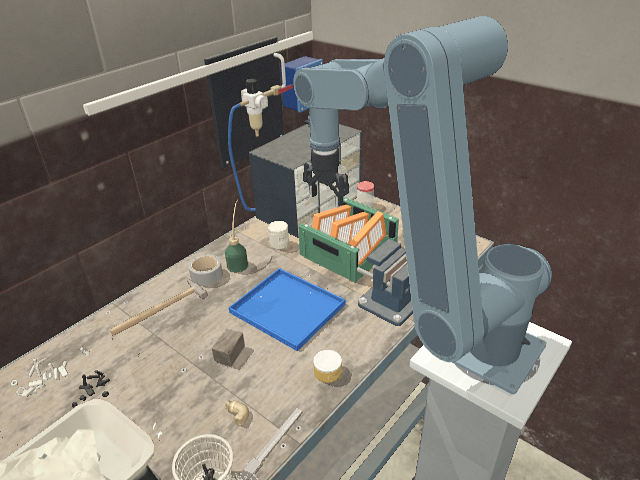

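View pics/side0.png

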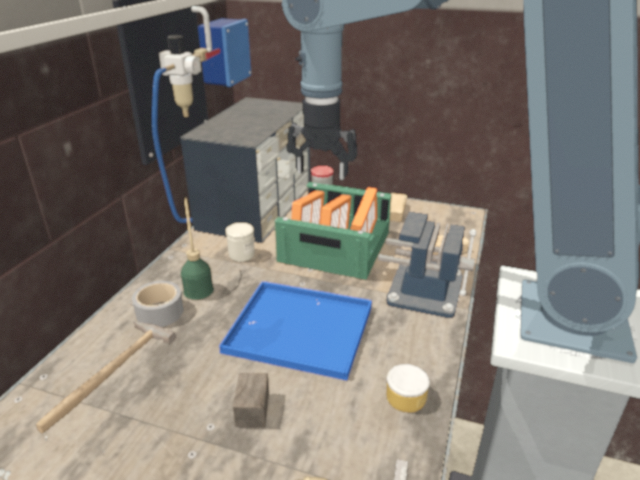

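Scene: three cassettes in the green crate (side px ~335,225), tray (300,325), thick dark block (252,398), light block beyond the crate (398,207), and something light behind the vice (458,240).

```bash
cat > h.py <<'E'
import numpy as np, cv2
from bench import *
from scipy.spatial.transform import Rotation as Ro
def K(c):
    f=240/np.tan(np.radians(c["fovy"])/2); return np.array([[f,0,c["cx"]],[0,f,c["cy"]],[0,0,1]])
def plane(c,uv,z):
    R=cv2.Rodrigues(c["rvec"])[0]; o=-R.T@c["tvec"]; d=R.T@np.linalg.inv(K(c))@[*uv,1]
    return o+d*(z-o[2])/d[2]
def proj(c,P):
    return cv2.projectPoints(np.array(P,float).reshape(-1,3),c["rvec"],c["tvec"],K(c),None)[0].reshape(-1,2)
def toolR():
    q=get_state()["tool_rot"]; return Ro.from_quat([q[1],q[2],q[3],q[0]]).as_matrix()
def snap(n,f):
    c=capture(n); cv2.imwrite(f"pics/{f}.png",c["image"][:,:,::-1]); import pickle; pickle.dump(c,open(f"pics/{f}.pkl","wb")); return c
def load(f):
    import pickle; return pickle.load(open(f"pics/{f}.pkl","rb"))
E
python3 - <<'E'
from h import *
np.set_printoptions(precision=3,suppress=True)
print(toolR())
c=snap("side","side1"); s=snap("scene","scene1"); snap("wrist","w1")
for uv in [(279,222),(372,245),(310,185),(391,197)]: print("crate",plane(c,uv,.116))
for uv in [(262,286),(373,298),(224,351),(348,371)]: print("tray",plane(c,uv,.02))
for uv in [(231,306),(280,271),(345,302),(295,345)]: print("tray scene",plane(s,uv,.02))
print("thick",plane(c,(253,388),.051),plane(s,(230,341),.051))
print("long",plane(c,(398,200),.032)); print("tin",plane(c,(407,382),.046)); print('jar',plane(c,(322,174),.087)); print('pot',plane(c,(240,232),.073))
print("other",plane(c,(458,238),.032))
E
```

```text
[[-0.002  1.     0.   ]
 [ 0.     0.    -1.   ]
 [-1.    -0.002 -0.   ]]
crate [0.649 0.008 0.116]
crate [0.423 0.036 0.116]
crate [ 0.65  -0.203  0.116]
crate [ 0.435 -0.203  0.116]
tray [0.643 0.129 0.02 ]
tray [0.402 0.091 0.02 ]
tray [0.624 0.34  0.02 ]
tray [0.392 0.313 0.02 ]
tray scene [0.639 0.32  0.02 ]
tray scene [0.638 0.12  0.02 ]
tray scene [0.396 0.108 0.02 ]
tray scene [0.398 0.318 0.02 ]
thick [0.52  0.431 0.051] [0.516 0.43  0.051]
long [ 0.443 -0.36   0.032]
tin [0.285 0.331 0.046]
jar [ 0.664 -0.342  0.087]
pot [0.749 0.013 0.073]
other [ 0.259 -0.201  0.032]
```

View pics/w1.png

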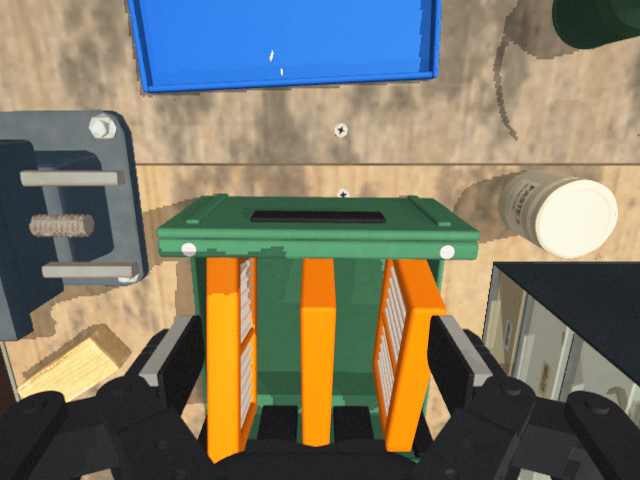

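Wrist view: three cassettes (tops at px ~225, 318, 410 columns), crate nearly aligned with the world axes, light block at lower left (80,365), pot at right (575,215). Going higher and further back for a full crate view.

```bash
python3 -m crank '[[[-50,-5,50,0,0,0,0],[-100,-15,100,0,0,0,0],[-130,-15,150,0,0,0,0],[-130,-15,150,0,0,0,0],[-130,-15,150,0,0,0,0]]]'
python3 - <<'E'
from h import *
c=snap("wrist","w2"); s=snap("side","side2")
a=cv2.imread("pics/side2.png")[170:290,260:480]; cv2.imwrite("pics/side2c.png",cv2.resize(a,None,fx=3.6,fy=3.6,interpolation=cv2.INTER_CUBIC)); print(c["rvec"],c["tvec"],-cv2.Rodrigues(c["rvec"])[0].T@c["tvec"])
E
```

```text
t: 0.88
eef_pos: [0.5349, -0.1503, 0.361]
tool_rot: [0.499, 0.501, 0.5, -0.5]
ft_force: [0.6, -0.2, -1.0]
grip_width: 0.998
[-2.82744968e+00  1.73705996e-03  1.72247186e-03] [-0.53537523 -0.22241419  0.45783517] [ 0.53578081 -0.0708011   0.50362077]
```

View pics/w2.png

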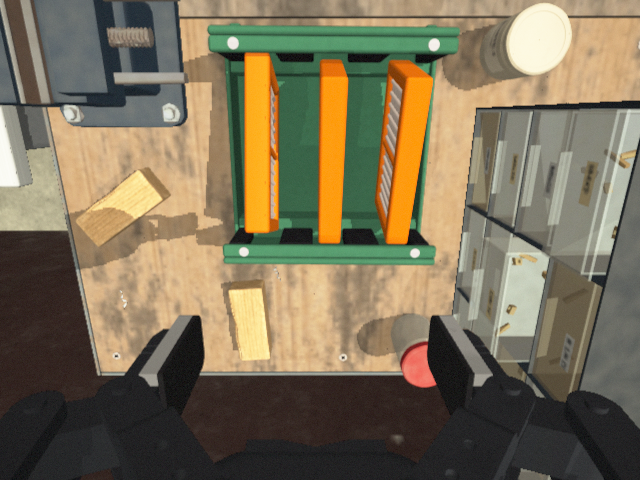

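View pics/side2c.png

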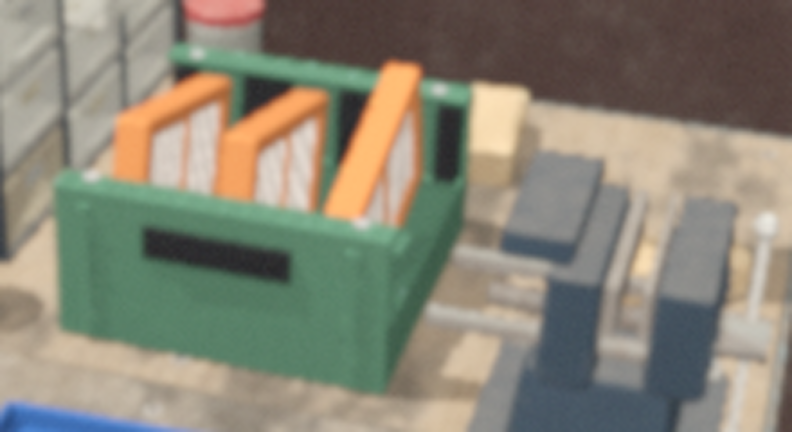

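Wrist view 2: crate rim corners at px (208,30),(458,28),(224,263),(435,262); long block at (250,320) is the rightmost, decoy at (120,205). The left (low-x) cassette is high at −y; middle and right look high at +y. Checking this with a model overlay.

```bash
cat >> h.py <<'E'
def T(x,y,yaw,P):
    c,s=np.cos(yaw),np.sin(yaw); P=np.atleast_2d(P).astype(float); return np.c_[x+c*P[:,0]-s*P[:,1],y+s*P[:,0]+c*P[:,1],P[:,2]]
def cass(lx,sgn,th=.26,yc=0,zc=.0762):  # sgn +1: high at +y ; top face corners
    P=np.array([[a*.012,b*.085,.05] for a,b in((-1,-1),(-1,1),(1,1),(1,-1))])
    return P@Ro.from_rotvec([sgn*th,0,0]).as_matrix().T+[lx,yc,zc]
E
python3 - <<'E'
from h import *
from scipy.optimize import least_squares as LS
np.set_printoptions(precision=4,suppress=True)
c=load("w2"); px=np.array([(208,30),(458,28),(435,262),(224,263)])
M=np.array([[-.113,.114,.116],[.113,.114,.116],[.113,-.114,.116],[-.113,-.114,.116]])
r=LS(lambda p:(proj(c,T(*p,M))-px).ravel(),[.535,-.09,0]); print(r.x,r.fun)
w1=load("w1");
im=c["image"][:,:,::-1].copy()
big=cv2.resize(im[10:310,190:490],None,fx=2,fy=2)
def draw(P,col):
    q=((proj(c,P)-[190,10])*2).astype(int); cv2.polylines(big,[q.reshape(-1,1,2)],True,col,1)
draw(T(*r.x,M),(255,0,255))
for lx,s in((-.072,-1),(0,1),(.072,1)): draw(T(*r.x,cass(lx,s)),(255,0,0))
cv2.imwrite("pics/ov.png",big)
s=load("scene1");sd=load("side1")
N=np.array([[.125,.11,.02],[.125,-.11,.02],[-.125,-.11,.02],[-.125,.11,.02]])
a=np.array([(231,306),(280,271),(345,302),(295,345)]);b=np.array([(224,351),(262,286),(373,298),(348,371)])
t=LS(lambda p:np.r_[(proj(s,T(*p,N))-a).ravel(),(proj(sd,T(*p,N))-b).ravel()],[.52,.215,0],loss='soft_l1'); print("tray",t.x,np.round(t.fun,1))
print(plane(w1,(147,93),.02),plane(w1,(437,77),.02))
for p in[(229,283),(263,281),(270,358),(241,361)]: print(plane(c,p,.032))
E
```

```text
[ 0.5508 -0.1102  0.0009] [-3.1082 -3.1041  2.1503 -1.8052  1.0871  4.2612  0.0558  3.6289]
tray [0.5204 0.2125 0.0511] [-2.3  1.6 -0.5 -3.3  1.2 -2.9  2.8  1.  -4.4 -5.9  0.3 -5.7 -0.2  1.4
  0.6  1.2]
[0.4072 0.0974 0.02  ] [0.6517 0.1099 0.02  ]
[ 0.4215 -0.2807  0.032 ]
[ 0.4664 -0.2779  0.032 ]
[ 0.4712 -0.3956  0.032 ]
[ 0.4301 -0.4005  0.032 ]
```

View pics/ov.png

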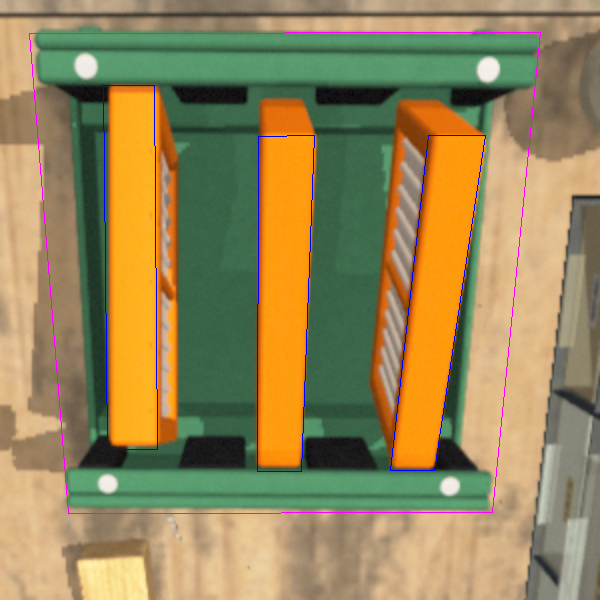

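The overlay fits: crate at (0.551,−0.110), yaw ≈0; left cassette high at −y, middle and right high at +y, all with tops on the predicted outlines. Starting with the middle one: tilted approach.

```bash
python3 -m crank '[[[40,8,-9,0,0.13,0,90],[90,16,-18,0,0.26,0,90],[140,16,-18,0,0.26,0,90],[190,16,-18,0,0.26,0,90],[204,16,-18,0,0.26,0,90],[204,16,-18,0,0.26,0,90],[204,16,-18,0,0.26,0,90]]]' 60
python3 - <<'E'
from h import *
c=snap("wrist","w3"); s=snap("side","s3")
im=c["image"][:,:,::-1].copy()
P=T(.5508,-.1102,.0009,cass(0,1)); cv2.polylines(im,[proj(c,P).astype(int).reshape(-1,1,2)],True,(255,0,0),1)
a=cv2.resize(s["image"][120:290,230:470,::-1],(640,453)); cv2.imwrite("pics/w3o.png",im)
cv2.imwrite("pics/w3o.png",np.vstack([cv2.resize(im,(400,300)),cv2.resize(a,(400,283))]))
E
```

```text
t: 1.85
eef_pos: [0.5523, -0.1321, 0.1594]
tool_rot: [0.432, 0.561, 0.56, -0.43]
ft_force: [0.8, -0.5, 0.6]
grip_width: 0.65
```

View pics/w3o.png

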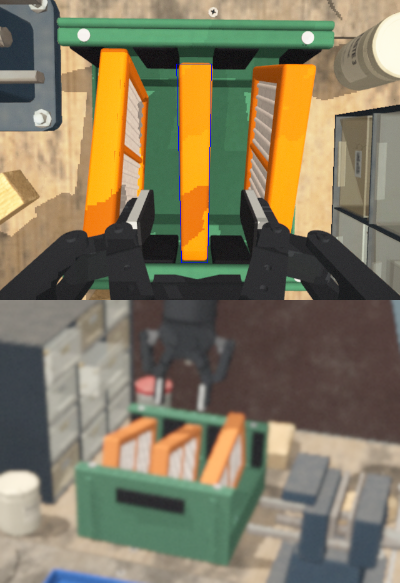

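Tool is aligned and centred (cassette at column 195 between pads 130/255, overlay matches). Advancing and gripping.

```bash
python3 -m crank '[[[25,-1,0,0,0,0,90],[50,-1,0,0,0,0,90],[72,-1,0,0,0,0,90],[72,-1,0,0,0,0,90],[72,-1,0,0,0,0,200],[72,-1,0,0,0,0,200],[72,-1,0,0,0,0,200],[72,-1,0,0,0,0,200],[72,-1,0,0,0,0,200],[72,-1,0,0,0,0,200]]]' 60
```

```text
t: 3.2
eef_pos: [0.551, -0.1143, 0.0893]
tool_rot: [0.432, 0.561, 0.56, -0.431]
ft_force: [-0.4, -1.9, 7.0]
grip_width: 0.279
```

```bash
python3 -m crank '[[[-1,0,-2,0,0,0,200],[-1,0,-4,0,0,0,200],[-1.4,0,-6.6,0,0,0,200],[-6,0,-8,0,0,0,200],[-10,0,-9,0,0,0,200],[-15,0,-10,0,0,0,200],[-18,0,-11,0,-0.07,0,200],[-22,0,-12,0,-0.13,0,200],[-27,0,-13,0,-0.2,0,200],[-32,0,-14,0,-0.26,0,200],[-32,0,-14,0,-0.26,0,200],[-32,0,-14,0,-0.26,0,200]]]'
python3 - <<'E'
from h import *
s=snap("side","s4"); c=snap("wrist","w4")
a=cv2.resize(s["image"][120:290,230:470,::-1],(600,425)); b=cv2.resize(c["image"][:,:,::-1],(233,175))
a=np.vstack([a,np.zeros((175,600,3),np.uint8)]); a[425:,:233]=b; cv2.imwrite("pics/s4c.png",a)
E
```

```text
t: 4.7
eef_pos: [0.5498, -0.108, 0.1221]
tool_rot: [0.5, 0.5, 0.5, -0.5]
ft_force: [0.6, 0.2, -2.8]
grip_width: 0.274
```

View pics/s4c.png

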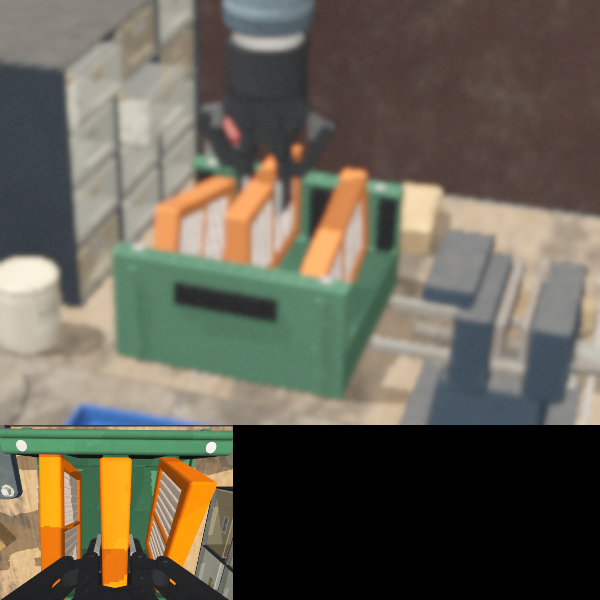

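Middle cassette is level at mid-crate. Lifting and carrying it over the tray.

```bash
python3 -m crank '[[[-20,0,0,0,0,0,200],[-50,0,0,0,0,0,200],[-85,0,0,0,0,0,200],[-118,0,0,0,0,0,200],[-118,-3,-30,0,0,0,200],[-118,-7,-75,-0.01,0,0,200],[-118,-11,-120,-0.02,0,0,200],[-118,-15,-165,-0.03,0,0,200],[-118,-19,-210,-0.04,0,0,200],[-118,-23,-255,-0.05,0,0,200],[-118,-26,-295,-0.05,0,0,200],[-118,-28,-321,-0.05,0,0,200],[-90,-28,-321,-0.05,0,0,200],[-50,-28,-321,-0.05,0,0,200],[-10,-28,-321,-0.05,0,0,200],[15,-28,-321,-0.05,0,0,200],[30,-28,-321,-0.05,0,0,200],[30,-28,-321,-0.05,0,0,200]]]'
python3 - <<'E'
from h import *
s=snap("scene","s5"); c=snap("wrist","w5"); d=snap("side","d5")
N=np.array([[.125,.11,.02],[.125,-.11,.02],[-.125,-.11,.02],[-.125,.11,.02]])
o=[]
for k,r in((d,(240,400,200,400)),(s,(220,370,210,360)),(c,(0,480,0,640))):
    im=k["image"][:,:,::-1].copy(); cv2.polylines(im,[proj(k,T(.522,.213,.051,N)).astype(int).reshape(-1,1,2)],True,(0,0,255),1)
    o.append(cv2.resize(im[r[0]:r[1],r[2]:r[3]],(380,300)))
cv2.imwrite("pics/m5.png",np.vstack([np.hstack(o[:2]),np.hstack([o[2],o[2]*0])]))
E
```

```text
t: 7.05
eef_pos: [0.5216, 0.2124, 0.0913]
tool_rot: [0.512, 0.487, 0.513, -0.488]
ft_force: [-0.6, -0.7, -3.3]
grip_width: 0.269
```

View pics/m5.png

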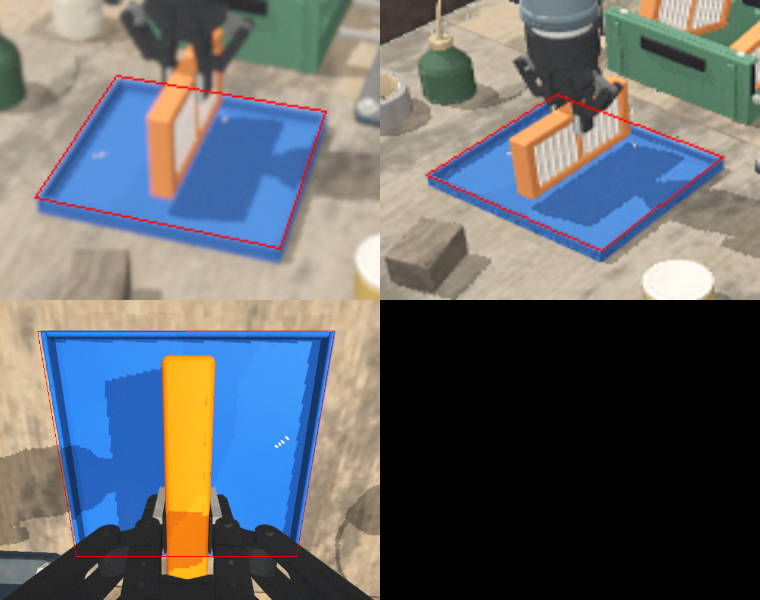

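The tray outline matches in all three views and the cassette sits level and central. Lowering gently.

```bash
python3 -m crank '[[[8,0,0,0,0,0,200],[14,0,0,0,0,0,200],[18,0,0,0,0,0,200],[18,0,0,0,0,0,200]]]'; python3 -m crank '[[[1,0,0,0,0,0,200],[2,0,0,0,0,0,200],[2,0,0,0,0,0,200]]]';python3 -m crank '[[[1,0,0,0,0,0,200],[2,0,0,0,0,0,200],[2,0,0,0,0,0,200]]]'
```

```text
t: 7.7
eef_pos: [0.5216, 0.2128, 0.0738]
tool_rot: [0.512, 0.487, 0.513, -0.488]
ft_force: [-0.5, -0.6, -2.7]
grip_width: 0.274
t: 8.07
eef_pos: [0.522, 0.2128, 0.0723]
tool_rot: [0.512, 0.487, 0.512, -0.487]
ft_force: [0.1, 0.2, -2.8]
grip_width: 0.274
t: 8.45
eef_pos: [0.5219, 0.2128, 0.0701]
tool_rot: [0.512, 0.487, 0.512, -0.487]
ft_force: [-0.1, -0.6, -3.7]
grip_width: 0.273
```

```bash
for i in 1 2; do python3 -m crank '[[[0.7,0,0,0,0,0,200],[1.2,0,0,0,0,0,200],[1.2,0,0,0,0,0,200]]]';done
```

```text
t: 8.82
eef_pos: [0.522, 0.2129, 0.0693]
tool_rot: [0.512, 0.487, 0.512, -0.487]
ft_force: [-0.2, 1.0, -0.9]
grip_width: 0.275
t: 9.2
eef_pos: [0.5221, 0.213, 0.0692]
tool_rot: [0.513, 0.488, 0.512, -0.487]
ft_force: [-4.0, 0.0, 8.4]
grip_width: 0.273
```

```bash
python3 -m crank '[[[0,0,0,0,0,0,90],[0,0,0,0,0,0,90],[0,0,0,0,0,0,90],[0,0,0,0,0,0,90],[-30,0,0,0,0,0,90],[-70,0,0,0,0,0,90],[-120,0,0,0,0,0,90],[-160,0,0,0,0,0,90],[-160,12,50,0.05,0,0,90],[-160,24,100,0.05,0,0,90],[-160,36,150,0.05,0,0,90],[-160,48,200,0.05,0,0,90],[-160,60,250,0.05,0,0,90],[-160,72,300,0.05,0,0,90],[-160,83,349,0.05,0,0,90],[-160,83,349,0.05,0,0,90],[-160,83,349,0.05,0,0,90]]]'
python3 - <<'E'
from h import *
s=snap("wrist","w6"); print(get_state()["eef_pos"]); cc=snap("scene","sc6")
im=s["image"][:,:,::-1].copy()
for lx,g in((.072,1),(-.072,-1)): cv2.polylines(im,[proj(s,T(.5508,-.1102,.0009,cass(lx,g))).astype(int).reshape(-1,1,2)],True,(255,0,0),1)
cv2.imwrite("pics/w6o.png",np.hstack([cv2.resize(im,(480,360)),cv2.resize(cc["image"][160:380,200:400,::-1],(320,360))]))
E
```

```text
t: 11.32
eef_pos: [0.622, -0.1313, 0.2274]
tool_rot: [0.499, 0.5, 0.5, -0.5]
ft_force: [0.6, -0.1, 0.3]
grip_width: 0.643
[ 0.6219895  -0.1305831   0.22759529]
```

View pics/w6o.png

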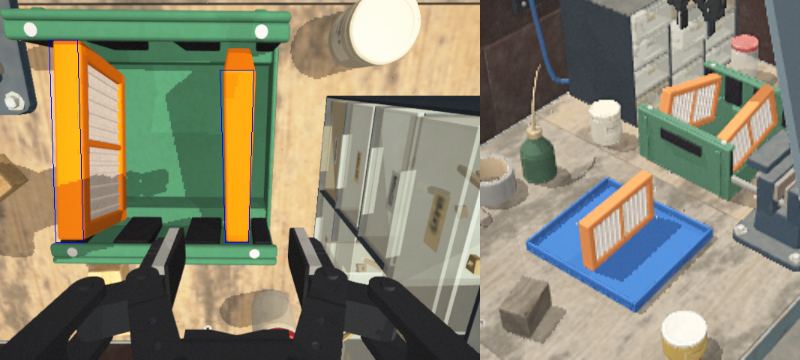

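Run:
```python
from h import *
c=load("w2")
for p in((475,110),(466,210),(455,300)): print(plane(c,p,0))
print("jar",plane(c,(420,365),.087),"pot",plane(c,(535,40),.073)); s=load("scene1"); sd=load("side1")
print(plane(sd,(187,225),0),plane(sd,(262,233),0)); 
for z in(.2,.25,.3):print(z,plane(sd,(258,145),z))
```

```text
[ 0.73048661 -0.0651218   0.        ]
[ 0.7342501  -0.19028785  0.        ]
[ 0.73406904 -0.32165346  0.        ]
jar [ 0.66588314 -0.36806441  0.087     ] pot [ 7.53568117e-01 -1.86691381e-04  7.30000000e-02]
[ 0.96466923 -0.08642875  0.        ] [ 0.75397118 -0.11372246  0.        ]
0.2 [ 0.8027889  -0.22263435  0.2       ]
0.25 [ 0.74422268 -0.10280165  0.25      ]
0.3 [0.68565646 0.01703104 0.3       ]
```

Cassette stands in the tray; the right one lies ~2 mm further +x than predicted; cabinet face at x≈0.73 is clear. Gripping the right cassette.

```bash
python3 -m crank '[[[25,2,0,0,0.13,0,90],[50,2,0,0,0.26,0,90],[72,2,0,0,0.26,0,90],[95,2,-6,0,0.26,0,90],[117,2,-12,0,0.26,0,90],[139,2,-18,0,0.26,0,90],[139,2,-18,0,0.26,0,90],[139,2,-18,0,0.26,0,200],[139,2,-18,0,0.26,0,200],[139,2,-18,0,0.26,0,200],[139,2,-18,0,0.26,0,200],[139,2,-18,0,0.26,0,200],[139,2,-18,0,0.26,0,200]]]' 60
```

```text
t: 13.05
eef_pos: [0.6251, -0.1138, 0.0903]
tool_rot: [0.432, 0.561, 0.56, -0.431]
ft_force: [-0.3, 0.4, 5.4]
grip_width: 0.27
```

Same escape and levelling, then lift.

```bash
python3 -m crank '[[[-1,0,-2,0,0,0,200],[-1,0,-4,0,0,0,200],[-1.4,0,-6.6,0,0,0,200],[-6,0,-8,0,0,0,200],[-10,0,-9,0,0,0,200],[-15,0,-10,0,0,0,200],[-18,0,-11,0,-0.07,0,200],[-22,0,-12,0,-0.13,0,200],[-27,0,-13,0,-0.2,0,200],[-32,0,-14,0,-0.26,0,200],[-32,0,-14,0,-0.26,0,200],[-32,0,-14,0,-0.26,0,200]]]'
python3 - <<'E'
from h import *
s=snap("side","s7")
a=cv2.resize(s["image"][120:290,230:470,::-1],(480,340)); cv2.imwrite("pics/s7c.png",a)
# target slots in tray
print(T(.522,.213,.051,[[.072,0,0],[-.072,0,0]]))
E
```

```text
t: 14.55
eef_pos: [0.6242, -0.1082, 0.1232]
tool_rot: [0.5, 0.5, 0.5, -0.5]
ft_force: [0.1, 0.1, -3.6]
grip_width: 0.275
[[0.59390638 0.21667041 0.        ]
 [0.45009362 0.20932959 0.        ]]
```

View pics/s7c.png

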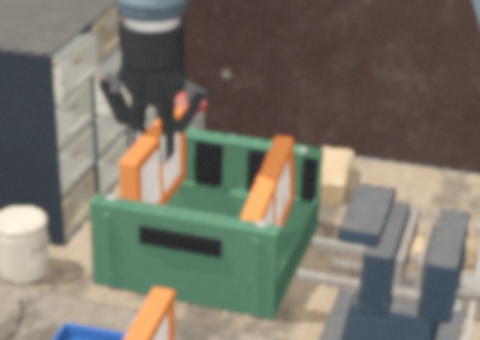

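Level in lane. Carrying it to tray slot +72.

```bash
python3 -m crank '[[[-20,0,0,0,0,0,200],[-50,0,0,0,0,0,200],[-85,0,0,0,0,0,200],[-118,0,0,0,0,0,200],[-118,-3,-30,0,0,0,200],[-118,-7,-75,-0.01,0,0,200],[-118,-11,-120,-0.02,0,0,200],[-118,-15,-165,-0.03,0,0,200],[-118,-19,-210,-0.04,0,0,200],[-118,-23,-255,-0.05,0,0,200],[-118,-28,-295,-0.05,0,0,200],[-118,-30,-325,-0.05,0,0,200],[-90,-30,-325,-0.05,0,0,200],[-50,-30,-325,-0.05,0,0,200],[-10,-30,-325,-0.05,0,0,200],[20,-30,-325,-0.05,0,0,200],[40,-30,-325,-0.05,0,0,200],[48,-30,-325,-0.05,0,0,200],[48,-30,-325,-0.05,0,0,200]]]'; python3 -m crank '[[[1,0,0,0,0,0,200],[3,0,0,0,0,0,200],[3,0,0,0,0,0,200]]]'
```

```text
t: 16.98
eef_pos: [0.5943, 0.2163, 0.075]
tool_rot: [0.512, 0.487, 0.512, -0.488]
ft_force: [-0.2, -0.6, -2.3]
grip_width: 0.272
t: 17.35
eef_pos: [0.5945, 0.2168, 0.0728]
tool_rot: [0.512, 0.487, 0.512, -0.487]
ft_force: [-0.0, 0.3, -3.3]
grip_width: 0.273
```

```bash
python3 -m crank '[[[1,0,0,0,0,0,200],[2,0,0,0,0,0,200],[2,0,0,0,0,0,200]]]'; for i in 1 2; do python3 -m crank '[[[0.6,0,0,0,0,0,200],[1,0,0,0,0,0,200],[1,0,0,0,0,0,200]]]';done
```

```text
t: 17.73
eef_pos: [0.5942, 0.2168, 0.0702]
tool_rot: [0.512, 0.487, 0.512, -0.487]
ft_force: [-0.8, -0.4, -3.1]
grip_width: 0.273
t: 18.1
eef_pos: [0.5944, 0.2169, 0.0699]
tool_rot: [0.512, 0.487, 0.512, -0.487]
ft_force: [-1.7, 0.5, 1.9]
grip_width: 0.275
t: 18.48
eef_pos: [0.5944, 0.2169, 0.0699]
tool_rot: [0.513, 0.488, 0.512, -0.487]
ft_force: [-4.1, -0.2, 9.6]
grip_width: 0.276
```

```bash
python3 -m crank '[[[0,0,0,0,0,0,90],[0,0,0,0,0,0,90],[0,0,0,0,0,0,90],[0,0,0,0,0,0,90],[-30,0,0,0,0,0,90],[-70,0,0,0,0,0,90],[-120,0,0,0,0,0,90],[-160,0,0,0,0,0,90],[-160,-20,45,0.05,0,0,90],[-160,-42,95,0.05,0,0,90],[-160,-64,145,0.05,0,0,90],[-160,-86,195,0.05,0,0,90],[-160,-108,245,0.05,0,0,90],[-160,-130,299,0.05,0,0,90],[-160,-130,299,0.05,0,0,90],[-160,-130,299,0.05,0,0,90]]]'
python3 - <<'E'
from h import *
s=snap("wrist","w8"); print(get_state()["eef_pos"]); cc=snap("scene","sc8")
im=s["image"][:,:,::-1].copy()
for lx,g in((-.072,-1),): cv2.polylines(im,[proj(s,T(.5508,-.1102,.0009,cass(lx,g))).astype(int).reshape(-1,1,2)],True,(255,0,0),1)
cv2.imwrite("pics/w8o.png",np.hstack([cv2.resize(im,(480,360)),cv2.resize(cc["image"][160:380,200:400,::-1],(320,360))]))
E
```

```text
t: 20.48
eef_pos: [0.4796, -0.0883, 0.2285]
tool_rot: [0.5, 0.501, 0.5, -0.5]
ft_force: [0.2, 0.5, 0.1]
grip_width: 0.647
[ 0.4796967  -0.08767225  0.22840953]
```

View pics/w8o.png

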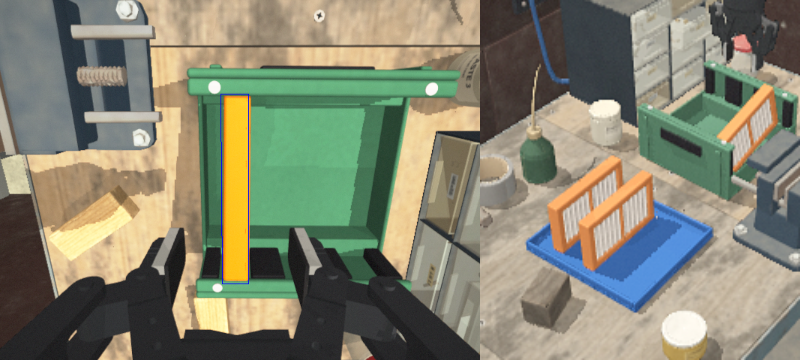

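Left cassette matches its outline; two stand upright in the tray. Mirrored grasp.

```bash
python3 -m crank '[[[25,0.5,0,0,-0.13,0,90],[50,0.5,0,0,-0.26,0,90],[72,0.5,0,0,-0.26,0,90],[95,0.5,6,0,-0.26,0,90],[117,0.5,12,0,-0.26,0,90],[139,0.5,18,0,-0.26,0,90],[139,0.5,18,0,-0.26,0,90],[139,0.5,18,0,-0.26,0,200],[139,0.5,18,0,-0.26,0,200],[139,0.5,18,0,-0.26,0,200],[139,0.5,18,0,-0.26,0,200],[139,0.5,18,0,-0.26,0,200],[139,0.5,18,0,-0.26,0,200]]]' 60
python3 -m crank '[[[-1,0,2,0,0,0,200],[-1,0,4,0,0,0,200],[-1.4,0,6.6,0,0,0,200],[-6,0,8,0,0,0,200],[-10,0,9,0,0,0,200],[-15,0,10,0,0,0,200],[-18,0,11,0,0.07,0,200],[-22,0,12,0,0.13,0,200],[-27,0,13,0,0.2,0,200],[-32,0,14,0,0.26,0,200],[-32,0,14,0,0.26,0,200],[-32,0,14,0,0.26,0,200]]]'
python3 - <<'E'
from h import *
s=snap("side","s9")
cv2.imwrite("pics/s9c.png",cv2.resize(s["image"][120:290,230:470,::-1],(480,340)))
E
```

```text
t: 22.2
eef_pos: [0.4809, -0.1061, 0.0904]
tool_rot: [0.561, 0.432, 0.43, -0.56]
ft_force: [0.1, 5.5, 6.6]
grip_width: 0.272
t: 23.7
eef_pos: [0.4796, -0.1117, 0.1237]
tool_rot: [-0.5, -0.5, -0.5, 0.5]
ft_force: [0.5, 0.6, -2.1]
grip_width: 0.272
```

View pics/s9c.png

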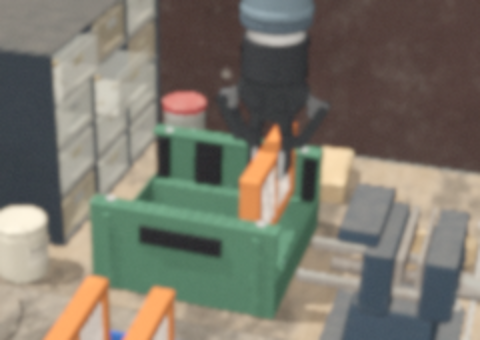

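Level. Carrying to slot −72.

```bash
python3 -m crank '[[[-20,0,0,0,0,0,200],[-50,0,0,0,0,0,200],[-85,0,0,0,0,0,200],[-118,0,0,0,0,0,200],[-118,-3,-30,0,0,0,200],[-118,-7,-75,-0.01,0,0,200],[-118,-11,-120,-0.02,0,0,200],[-118,-15,-165,-0.03,0,0,200],[-118,-19,-210,-0.04,0,0,200],[-118,-23,-255,-0.05,0,0,200],[-118,-28,-295,-0.05,0,0,200],[-118,-29.5,-321,-0.05,0,0,200],[-90,-29.5,-321,-0.05,0,0,200],[-50,-29.5,-321,-0.05,0,0,200],[-10,-29.5,-321,-0.05,0,0,200],[20,-29.5,-321,-0.05,0,0,200],[40,-29.5,-321,-0.05,0,0,200],[48,-29.5,-321,-0.05,0,0,200],[48,-29.5,-321,-0.05,0,0,200]]]'; python3 -m crank '[[[1,0,0,0,0,0,200],[3,0,0,0,0,0,200],[3,0,0,0,0,0,200]]]'; python3 -m crank '[[[1,0,0,0,0,0,200],[2,0,0,0,0,0,200],[2,0,0,0,0,0,200]]]'; python3 -m crank '[[[0.6,0,0,0,0,0,200],[1,0,0,0,0,0,200],[1,0,0,0,0,0,200]]]'
```

```text
t: 26.12
eef_pos: [0.4501, 0.2095, 0.0757]
tool_rot: [0.512, 0.487, 0.513, -0.487]
ft_force: [-0.4, 0.3, -1.9]
grip_width: 0.273
t: 26.5
eef_pos: [0.4506, 0.2093, 0.0732]
tool_rot: [0.512, 0.488, 0.512, -0.487]
ft_force: [-0.5, 0.0, -2.8]
grip_width: 0.275
t: 26.88
eef_pos: [0.4504, 0.2092, 0.0708]
tool_rot: [0.512, 0.487, 0.512, -0.487]
ft_force: [0.1, 0.1, -1.1]
grip_width: 0.274
t: 27.25
eef_pos: [0.4505, 0.2093, 0.0699]
tool_rot: [0.512, 0.487, 0.512, -0.487]
ft_force: [0.5, 0.7, -1.8]
grip_width: 0.272
```

```bash
python3 -m crank '[[[0.7,0,0,0,0,0,200],[0.7,0,0,0,0,0,200],[0.7,0,0,0,0,0,90],[0.7,0,0,0,0,0,90],[0.7,0,0,0,0,0,90],[0.7,0,0,0,0,0,90],[-30,0,0,0,0,0,90],[-80,0,0,0,0,0,90],[-130,0,0,0,0,0,90],[-160,0,0,0,0,0,0],[-160,-5,50,0,0,0,0],[-160,-8,110,0,0,0,0],[-160,-12,170,0,0,0,0],[-160,-15,230,0,0,0,0],[-160,-18,290,0,0,0,0],[-160,-22,350,0,0,0,0],[-160,-25,410,0,0,0,0],[-160,-28,470,0,0,0,0],[-160,-30,508,0,0,0,0],[-160,-30,508,0,0,0,0]]]'; python3 -m crank '[[[0,0,0,0,0,0,0],[0,0,0,0,0,0,0]]]'
python3 - <<'E'
from h import *
s=snap("wrist","w10"); d=snap("side","d10"); cc=snap("scene","sc10")
r=d["image"][240:440,210:410,::-1]
cv2.imwrite("pics/m10.png",np.hstack([s["image"][:,:,::-1][:,100:500],cv2.resize(r,(400,480))]))
E
```

```text
t: 29.75
eef_pos: [0.4454, -0.3024, 0.2293]
tool_rot: [0.511, 0.488, 0.511, -0.488]
ft_force: [-0.5, 0.9, 0.1]
grip_width: 0.999
t: 30.0
eef_pos: [0.446, -0.2983, 0.23]
tool_rot: [0.513, 0.487, 0.513, -0.487]
ft_force: [0.1, -0.8, 0.6]
grip_width: 0.997
```

View pics/m10.png

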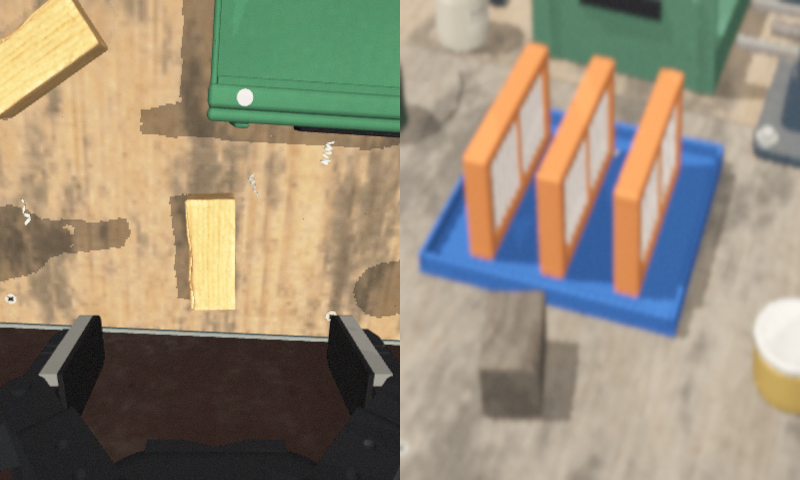

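Three cassettes stand in the tray; long block top at full-image px (286–335, 199–309), thick block undisturbed. Measuring (by colour masks from here on, to save views).

Run:
```python
from h import *
c=load("w10")
Q=[plane(c,p,.032) for p in((287,200),(335,200),(335,308),(290,308))]
print(np.round(Q,4)); m=np.mean(Q,0); print("ctr",m)
print(get_state()["eef_pos"], "edge dir right", (Q[1]-Q[2])[:2])
R=toolR(); 
for nm,P in(("long",[m[0],m[1],.022]),): print(nm,R.T@(np.array(P)-get_state()["eef_pos"])*1000)
# thick block: side+scene top-face estimates by gray-brown corners; two-view
```

```text
[[ 0.421  -0.2917  0.032 ]
 [ 0.4635 -0.2895  0.032 ]
 [ 0.4706 -0.3958  0.032 ]
 [ 0.427  -0.3981  0.032 ]]
ctr [ 0.44550916 -0.34374918  0.032     ]
[ 0.44611345 -0.29856613  0.23016962] edge dir right [-0.00714834  0.10632003]
long [208.17778532  -2.97845682  45.0511124 ]
```

```bash
python3 -m crank '[[[0,-2,22,0,0,0,0],[40,-3,45,0,0,0,0],[90,-3,45,0,0,0,0],[140,-3,45,0,0,0,0],[190,-3,45,0,0,0,0],[215,-3,45,0,0,0,0],[226,-3,45,0,0,0,0],[226,-3,45,0,0,0,0],[226,-3,45,0,0,0,160],[226,-3,45,0,0,0,160],[226,-3,45,0,0,0,160],[226,-3,45,0,0,0,160],[226,-3,45,0,0,0,160],[226,-3,45,0,0,0,160]]]' 50; python3 -m crank '[[[-20,0,0,0,0,0,160],[-60,0,0,0,0,0,160],[-110,0,0,0,0,0,160],[-170,0,0,0,0,0,160],[-200,0,0,0,0,0,160],[-200,0,0,0,0,0,160]]]'
```

```text
t: 31.9
eef_pos: [0.4458, -0.3455, 0.0053]
tool_rot: [0.513, 0.487, 0.511, -0.487]
ft_force: [-0.1, 0.1, 6.0]
grip_width: 0.524
t: 32.65
eef_pos: [0.4462, -0.3458, 0.207]
tool_rot: [0.515, 0.487, 0.51, -0.488]
ft_force: [0.0, -0.3, -1.2]
grip_width: 0.52
```

```bash
python3 -m crank '[[[0,15,-50,0,0,0,160],[0,30,-100,0,0,0,160],[0,45,-150,0,0,0,160],[0,60,-200,0,0,0,160],[0,67,-233,0,0,0,160],[0,67,-233,0,0,0,160],[40,67,-233,0,0,0,160],[90,67,-233,0,0,0,160],[140,67,-233,0,0,0,160],[175,67,-233,0,0,0,160],[188,67,-233,0,0,0,160],[188,67,-233,0,0,0,160]]]'; python3 -m crank '[[[2,0,0,0,0,0,160],[4,0,0,0,0,0,160],[4,0,0,0,0,0,160]]]';python3 -m crank '[[[1,0,0,0,0,0,160],[2,0,0,0,0,0,160],[2,0,0,0,0,0,160]]]'
```

```text
t: 34.15
eef_pos: [0.4997, -0.1089, 0.0151]
tool_rot: [0.511, 0.487, 0.513, -0.488]
ft_force: [0.5, 0.1, -1.5]
grip_width: 0.522
t: 34.52
eef_pos: [0.5008, -0.1087, 0.0126]
tool_rot: [0.513, 0.487, 0.512, -0.487]
ft_force: [-0.8, -0.2, -0.7]
grip_width: 0.52
t: 34.9
eef_pos: [0.5007, -0.1087, 0.0113]
tool_rot: [0.513, 0.487, 0.512, -0.487]
ft_force: [-2.2, 0.9, 11.7]
grip_width: 0.517
```

```bash
python3 -m crank '[[[0,0,0,0,0,0,90],[0,0,0,0,0,0,90],[0,0,0,0,0,0,90],[-40,0,0,0,0,0,90],[-90,0,0,0,0,0,90],[-140,0,0,0,0,0,90],[-190,0,0,0,0,0,90],[-220,0,0,0,0,0,0],[-220,5,-50,0,0,0,0],[-220,10,-110,0,0,0,0],[-220,15,-170,0,0,0,0],[-220,20,-230,0,0,0,0],[-220,25,-290,0,0,0,0],[-220,30,-350,0,0,0,0],[-220,36,-410,0,0,0,0],[-220,42,-460,0,0,0,0],[-220,42,-487,0,0,0,0],[-220,42,-487,0,0,0,0]]]'; python3 -m crank '[[[0,0,0,0,0,0,0],[0,0,0,0,0,0,0]]]'
python3 - <<'E'
from h import *
s=snap("wrist","w11"); d=snap("side","d11"); cc=snap("scene","sc11")
cv2.imwrite("pics/m11.png",np.vstack([s["image"][:,:,::-1][0:360],np.hstack([cv2.resize(cc["image"][180:360,200:400,::-1],(267,240)),cv2.resize(d["image"][180:420,200:440,::-1],(373,240))])]))
print(proj(s,[.518,.43,.051]))
E
```

```text
t: 37.15
eef_pos: [0.5172, 0.3818, 0.2289]
tool_rot: [0.513, 0.486, 0.513, -0.487]
ft_force: [-0.5, -0.9, -0.4]
grip_width: 0.998
t: 37.4
eef_pos: [0.5183, 0.3786, 0.23]
tool_rot: [0.512, 0.488, 0.512, -0.488]
ft_force: [-0.3, -0.0, 0.6]
grip_width: 1.002
[[317.47259802 151.68353496]]
```

View pics/m11.png

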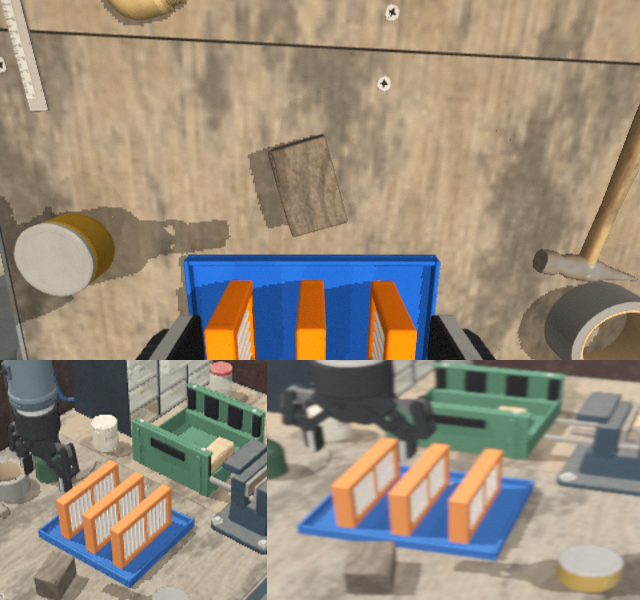

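Thick block was knocked: now centred near px (308,187), rotated; long block lies in the crate, cassettes upright.

Run:
```python
from h import *
c=load("w11")
Q=np.array([plane(c,p,.051) for p in((269,152),(323,136),(347,221),(294,236))])
m=Q.mean(0); print(np.round(Q,4),m)
l=(Q[0]+Q[1]-Q[2]-Q[3])/2; w=(Q[1]+Q[2]-Q[0]-Q[3])/2
print("len",np.hypot(*l[:2]),"wid",np.hypot(*w[:2]),"yaw(l)",np.arctan2(-l[0],l[1]),"yaw(w)",np.arctan2(w[1],w[0]))
p=get_state()["eef_pos"]; print(toolR().T@(np.array([m[0],m[1],.02])-p)*1000, np.arctan2(*(toolR()[:2,1][::-1])))
```

```text
[[0.479  0.4278 0.051 ]
 [0.5218 0.4424 0.051 ]
 [0.546  0.3736 0.051 ]
 [0.5014 0.358  0.051 ]] [0.51204241 0.4004552  0.051     ]
len 0.0731587782375847 wid 0.04624561026953396 yaw(l) 0.3243854054945489 yaw(w) 0.3319528146742196
[210.15878256  -5.28893105 -21.81994735] 0.048605739584451066
```

```bash
python3 -m crank '[[[0,-3,-10,-0.15,0,0,0],[40,-5,-22,-0.28,0,0,0],[90,-5,-22,-0.28,0,0,0],[140,-5,-22,-0.28,0,0,0],[190,-5,-22,-0.28,0,0,0],[210,-5,-22,-0.28,0,0,0],[217,-5,-22,-0.28,0,0,0],[217,-5,-22,-0.28,0,0,0],[217,-5,-22,-0.28,0,0,160],[217,-5,-22,-0.28,0,0,160],[217,-5,-22,-0.28,0,0,160],[217,-5,-22,-0.28,0,0,160],[217,-5,-22,-0.28,0,0,160],[217,-5,-22,-0.28,0,0,160]]]' 50; python3 -m crank '[[[-20,0,0,0,0,0,160],[-60,0,0,0,0,0,160],[-110,0,0,0,0,0,160],[-170,0,0,0,0,0,160],[-210,0,0,0,0,0,160],[-210,0,0,0.15,0,0,160],[-210,0,0,0.33,0,0,160],[-210,0,0,0.33,0,0,160]]]'
python3 - <<'E'
from h import *
p=get_state()["eef_pos"];print(toolR(),toolR().T@(np.array([.603,-.110,.2])-p)*1000)
c=capture("wrist"); c=load("sc11"); print(0)
E
```

```text
t: 39.3
eef_pos: [0.5127, 0.4021, 0.0144]
tool_rot: [0.576, 0.412, 0.575, -0.41]
ft_force: [-0.8, 0.2, 5.9]
grip_width: 0.578
t: 40.3
eef_pos: [0.5117, 0.4015, 0.2228]
tool_rot: [0.5, 0.499, 0.5, -0.5]
ft_force: [0.8, 0.8, -1.4]
grip_width: 0.579
[[-2.71604183e-04  9.99998519e-01  1.69950011e-03]
 [-1.83927466e-04  1.69945019e-03 -9.99998539e-01]
 [-9.99999946e-01 -2.71916370e-04  1.83465616e-04]] [ 22.87871765  90.47769071 511.66854117]
0
```

```bash
python3 -m crank '[[[0,10,50,0,0,0,160],[0,20,110,0,0,0,160],[0,30,170,0,0,0,160],[0,40,230,0,0,0,160],[0,50,290,0,0,0,160],[0,60,350,0,0,0,160],[0,70,410,0,0,0,160],[0,80,470,0,0,0,160],[0,90,512,0,0,0,160],[0,90,512,0,0,0,160],[0,90,512,0,0,0,160],[40,90,512,0,0,0,160],[90,90,512,0,0,0,160],[140,90,512,0,0,0,160],[180,90,512,0,0,0,160],[193,90,512,0,0,0,160],[195,90,512,0,0,0,160],[195,90,512,0,0,0,160]]]'; python3 -m crank '[[[2,0,0,0,0,0,160],[4,0,0,0,0,0,160],[4,0,0,0,0,0,160]]]';python3 -m crank '[[[1,0,0,0,0,0,160],[3,0,0,0,0,0,160],[3,0,0,0,0,0,160]]]'
```

```text
t: 42.6
eef_pos: [0.6032, -0.1104, 0.0297]
tool_rot: [0.501, 0.5, 0.499, -0.499]
ft_force: [-0.3, 0.2, -1.1]
grip_width: 0.577
t: 42.98
eef_pos: [0.6019, -0.1105, 0.0241]
tool_rot: [0.5, 0.5, 0.5, -0.5]
ft_force: [-0.1, -1.0, -1.3]
grip_width: 0.58
t: 43.35
eef_pos: [0.6017, -0.1103, 0.0206]
tool_rot: [0.5, 0.5, 0.5, -0.5]
ft_force: [0.2, 0.6, -1.3]
grip_width: 0.578
```

```bash
python3 -m crank '[[[0.7,0,0,0,0,0,160],[1,0,0,0,0,0,160],[1,0,0,0,0,0,80],[1,0,0,0,0,0,70],[1,0,0,0,0,0,70],[1,0,0,0,0,0,70],[-40,0,0,0,0,0,70],[-90,0,0,0,0,0,70],[-140,0,0,0,0,0,70],[-190,0,0,0,0,0,70],[-240,0,0,0,0,0,70],[-300,-20,30,0,0,0,70],[-320,-40,40,0,0,0,70],[-320,-40,40,0,0,0,70],[-320,-40,40,0,0,0,70]]]'
python3 - <<'E'
from h import *
s=snap("wrist","w12"); cc=snap("scene","sc12"); d=snap("side","d12")
cv2.imwrite("pics/m12.png",np.vstack([cv2.resize(s["image"][:,:,::-1],(480,360)),np.hstack([cv2.resize(cc["image"][180:380,200:400,::-1],(240,240)),cv2.resize(d["image"][180:420,200:440,::-1],(240,240))])]))
E
```

```text
t: 45.22
eef_pos: [0.5618, -0.15, 0.3398]
tool_rot: [0.499, 0.5, 0.5, -0.5]
ft_force: [-0.1, 0.4, -0.7]
grip_width: 0.726
```

View pics/m12.png

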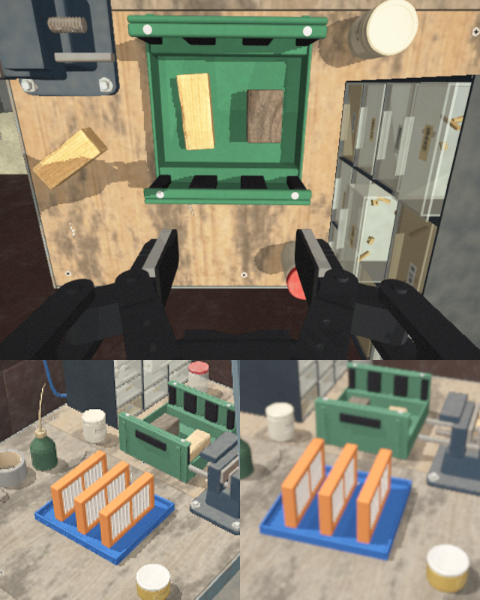

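Both blocks lie flat on the crate floor (px 195,110 and 265,115), the three cassettes stand upright in the tray, and the jar, pot and tin are in their places. Handing in.

```bash
python3 -c "
from bench import *
print(sign_off())"
```

```text
the job is handed in; nothing more can be done
None
```

The job is handed in at about 45 s of robot time. The hand-in gives no verdict.

**Cassettes:** All three were gripped at 60 N with the tool tilted to match. I slid each one free of its lip, turned it level in its lane, lifted it out and lowered it onto the tray. The wrist force when each cassette touched the tray floor stayed under about 10 N.

**Blocks:** The rightmost light block and the dark block went flat onto the crate floor. The dark block had been knocked aside during the run, so I measured it again before gripping it.

**Last checks:** The final pictures show the three cassettes upright in the tray and both blocks lying in the crate. The jar, pot and tin look to be where they started, judged by eye and not measured. The gripper was clear of everything.

**Disagreements:** My first rough position for the crate, from the side camera, was 1–2 cm off the close-up wrist view, so I used the wrist view. The last cassette and the dark block were released less than about 1 mm before contact showed in the force reading. No check failed.

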